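Seat the macro lens on the camera and hold it home

ROBOT

A 6-joint arm with a two-finger parallel gripper is mounted at the origin on the work surface. World frame = base frame: x ahead of the robot, y to its left, z up, the work surface at z = 0. Lengths are in m, angles in degrees, forces in N, time in s.
With the tool pointing down it reaches from about 0.3 to 0.75 m from the base axis. Payload 8.5 kg.
Tool frame: the origin (TCP) lies midway between the tips of the shut fingers; the grasp point (between the pads) lies 19 mm behind it; z points along the fingers, y is the direction in which the jaws open and shut (so a half turn about z gives the same grasp; the last joint's range is limited). The gripper opens to 85 mm and grips with 20 to 120 N. Pads are 22 mm wide; open, the fingers measure 114 mm over their backs; the gripper's body (76 mm by 85 mm) begins 54 mm behind the grasp point. The pads swing forward as they close: fully open they stand 13 mm farther back than shut.
Start: joints at [-76.049, 21.807, 74.336, -0, 83.858, -12.336], TCP at [0.244, -0.493, 0.231] pointing down, gripper open.
Joint ranges: [-178.18, 178.18], [-50.72, 133.34], [12.68, 142.11], [-81.47, 261.47], [9.98, 163.14], [-165.26, 165.26]. Speed limits (degrees/s): [136.94, 136.94, 180, 180, 180, 180].

INTERFACE

Orientations are given as a 3x3 rotation matrix whose columns are the frame's x, y, z axes.
In Python, from rig import env gives the robot as it stands.
- The arm moves only by the shell command python3 -m inch 'ROWS' [FORCE]. ROWS is text: rows parted by semicolons, each of 5 numbers parted by spaces: the finger opening in mm, from 0 to 85.4, then the shift along the tool's x, y, z in mm, then the turn about the tool's z in degrees. In form: jaw dx dy dz turn; .... A call has 1 to 10 rows; each row is the pose to reach, as a shift and turn from the pose commanded when the call began, along the tool's axes at that moment; what a row does not reach only later rows make up. A row lasts 1/8 s, in which the tool goes at most 62.5 mm and 10.7 degrees, less where a joint would pass 70% of its speed; a pose out of reach is approached as far as the arm can. A call with a gripper value outside its range is refused whole. The fingers move at their own pace and stop on an object; FORCE is the grip in N (left out, the last holds). Time passes only in rows, so rows that repeat a pose let the fingers close. It gives the time, the measured TCP pose, the force and the opening at its end, in the units of the state.
- env.observe(): the state, without advancing time (a new reading comes with each control period).
- env.get_image(name): name is "side" or "top" or "wrist"; returns a dict with "color" (420x560x3 uint8, blue, green, red), "range_z" (420x560 float32, m along the optical axis (not along the pixel's ray), 0 where there is no reading), "fov_y" (degrees; the focal length in pixels is half the picture's height over the tangent of half this angle, whatever the lens; pixels are square), "cx", "cy" (the principal point, pixels), "R" (3x3) and "t" (3): a world point X has camera coordinates R X + t. Camera axes: x right, y down, z forward; pixel columns grow to the right and rows downward; lengths in m; the calibration is good to about 2 mm. A picture is of the moment at which its call begins.
- env.close_job(): hands the job in, once; it reports no verdict.
The state is a dict: "time_s": time; "q": joint angles; "qvel": joint speeds; "joint_efforts": joint torques, N m; "position": TCP position; "tool_rot": TCP orientation; "ft_force": force on the tool from outside, world axes, zero at the start; "wrist_torque": the same for the moment, N m; "grip_width": finger opening in m.
Only numpy, scipy, OpenCV 4.12 (cv2) and the standard library are available. Lean on these libraries where they do the work, as an engineer would, in place of code of your own. Each camera call takes 0.05 s, during which the arm holds its last target.

TASK

Take the macro lens (the one with the knurled brass ring) out of the wooden lens block and lower it straight into the camera's upward-facing mount with its white dot at the mount's white dot. Pressing lightly, turn it clockwise (seen from above) by the brass ring until you feel its hidden keyway drop over the index pin, then push it fully home and finish while still gripping the ring and holding the lens down against the mount's spring, so that I can close the locking ring. Leave the other lenses and everything else on the table where they are.

Things in the scene. Friction and masses are not known exactly. Their poses are not given: they have to be found in the camera images.
- lens_grip (a point): Macro lens, upright, 0.25 to 0.45 kg: black barrel 53 mm in diameter with a knurled brass ring to grip (56 mm in diameter, 24 mm tall). Point: on the axis at the middle of the brass ring, 44 mm above the underside of the black flange, 58 mm above the end of the foot, 28 mm below the lens's top. z up the axis; x towards its white dot.
- lens_foot (a point): Underside of the macro lens's black flange, on the axis, same axes. Flange: 66 mm in diameter, 10 mm thick; below it a round foot, 44 mm in diameter, 14 mm long, its last 6 mm tapered to 36 mm. The keyway is a blind slot in this underside (11 mm wide, 6 mm deep, 28.5 mm from the axis) that cannot be seen from outside.
- lens_dot (a point): White dot, 7 mm, on top of the macro lens's flange, 30 mm from the axis. Seen from above, the hidden keyway lies somewhere 25 to 61 degrees anticlockwise of this dot, differently each time: with dot at dot, the lens must turn clockwise by that much. It drops in within about 4 degrees either way of the right angle.
- mount (a point): Centre of the camera's lens mount, on its seat, 106 mm above the table; z up, x towards index pin and white dot. The camera lies on its back, fixed in a cradle (150 x 170 mm). Home: lens flange on this seat, brass ring's middle 44 mm above this point. Locking ring round the seat: inner diameter 72 mm, outer 86, 4 mm higher than the seat; two ears reach out 58 mm along y.
- bore (a point): Centre of the mount's bore, 7 mm below the seat, same axes. The bore leaves the lens's foot 2 mm all round. A sprung ring here meets the foot when the flange is still 7 mm above the seat, pushing up with 3 N, rising to 9.5 N with the lens home. Let go, the lens rises again: its own weight neither holds it home nor presses it on the pin.
- pin (a point): Tip of the mount's domed brass index pin: 6 mm in diameter, 28.5 mm from the mount's centre, 4.5 mm above the seat. Until the keyway is over it the flange stops on it, 4.5 mm above the seat.
- mount_dot (a point): White dot, 7 mm, on the top face of the camera's locking ring, 40 mm from the mount's centre, beside the index pin.
- rack: Fixed oak lens block, 100 x 290 x 30 mm, origin at the centre of its underside; three bored seats, 49 mm in diameter, 22 mm deep, 95 mm apart along its y axis. A lens stands in each, flange on the block's top; which is where varies. The other two lenses have steel flanges of the same size and tops 41 and 71 mm above the block.
- lens_tall: Another lens, pale grey and slim (51 mm), upright in a seat of the block; origin on its axis at the underside of its flange. Leave it.
- lens_short: Another lens, short and black with a green line (60 mm in diameter), upright in a seat of the block; origin on its axis at the underside of its flange. Leave it.
- mount_cap: Black dust cap lying flat, 68 mm in diameter, 9 mm thick; origin at the centre of its underside. Leave it.
- blower: Black rubber dust blower with a red nozzle, standing, 58 mm in diameter, 122 mm tall; origin at the centre of its underside. Leave it.
- figure: Small carved wooden figure, 72 mm in diameter at its base, 140 mm tall; origin at the centre of its underside. Leave it.
- glue: White glue bottle with a yellow cap, 48 mm in diameter, 130 mm tall; origin at the centre of its underside. Leave it.
- chisel: Carving chisel lying on the table, 204 mm long, 17 mm thick; origin near its middle, on the table. Leave it.
Not all that is in view belongs to the job. Leave any orange look-alike of the part that bears lens_grip alone.

How it is judged:
By the outcome, as a careful person would: the job done as asked, in the order asked, and still so for the second after the job is handed in, while the arm keeps its last pose, push and grip.
It also fails if it takes over 61 s, if anything falls off the work surface, if the arm or the gripper's body presses on something with over 40 N, if the wrist force passes 120 N, or if a joint passes its speed limit or range.

## Working session

There is one attempt and no reset: what is moved stays moved. The work goes in short steps, Python scripts to look and compute and a shell command to move; the robot and the scene stay as the last step left them, time stands still between calls to the robot, and variables do not carry over. Pictures are saved under pics/ and viewed, and the job is handed in when it is done.

```bash
ls; mkdir -p pics; python3 - <<'E'
from rig import env
import cv2
o=env.observe(); print(o)
for n in ["side","top","wrist"]:
    d=env.get_image(n); cv2.imwrite(f"pics/{n}0.png",d["color"]); print(n,d["fov_y"],d["cx"],d["cy"],d["R"],d["t"])
E
```

```text
pics
{'time_s': 0.0, 'q': array([-7.60489791e+01,  2.18423516e+01,  7.43855725e+01, -1.75300573e-03,
        8.38584227e+01, -1.23359522e+01]), 'qvel': array([ 0.05015322,  0.00395503,  0.03045978,  0.02280738, -0.12769109,
        0.01547184]), 'joint_efforts': array([-6.89846838e-04, -4.48468602e+01, -2.31279624e+01, -2.30844380e-04,
        4.81683572e-03, -2.90517801e-05]), 'position': array([ 0.24349251, -0.49283125,  0.2306942 ]), 'tool_rot': array([[ 8.96585743e-01,  4.42870017e-01, -3.92857415e-04],
       [ 4.42870094e-01, -8.96584609e-01,  1.45524672e-03],
       [ 2.92255229e-04, -1.47873826e-03, -9.99998864e-01]]), 'ft_force': array([-0.56125269, -0.05549465, -0.66882485]), 'wrist_torque': array([-0.0220102 ,  0.00383116,  0.02939672]), 'grip_width': 0.085500499928732}
side 54.90191652142358 271.2983013746731 214.80019859344213 [[-0.84265262 -0.53800653  0.02203494]
 [-0.32609828  0.4773318  -0.81597443]
 [ 0.42848159 -0.69476854 -0.57766789]] [0.51110597 0.22980228 0.91375216]
top 42.055112314044756 271.6508395955949 215.07203908446772 [[ 0.00748701 -0.99979699  0.01870644]
 [-0.99614037 -0.00909308 -0.08730228]
 [ 0.08745466 -0.01798061 -0.99600622]] [0.06667144 0.56571225 1.24130332]
wrist 60.228047437026504 278.3525814141844 205.99571697660335 [[ 0.44384161 -0.89610293 -0.00203783]
 [-0.84742538 -0.42046868  0.32415477]
 [-0.29133288 -0.14214647 -0.94600187]] [-0.55045825 -0.04308446  0.38040655]
```

View pics/top0.png

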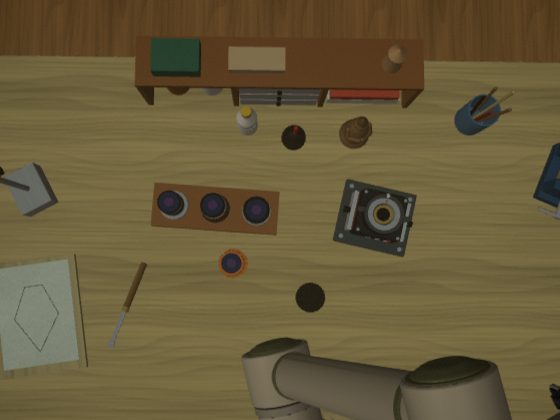

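View pics/side0.png

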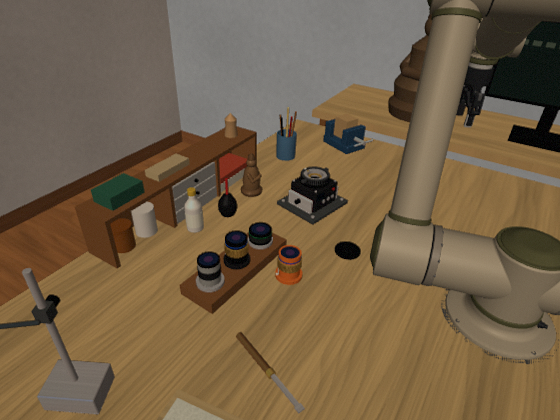

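View pics/wrist0.png

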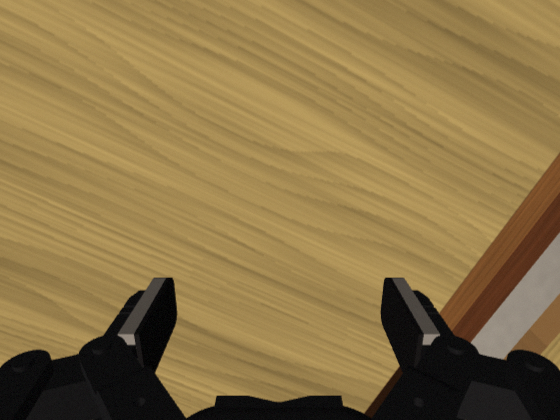

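Candidates in the top view: pale tall lens (170,204), middle lens with a brass band (213,206), short lens (257,210), orange look-alike on the table (232,263). By its description the target is the middle one, so I'll check it in close crops.

```bash
cat > h.py <<'E'
import numpy as np,cv2
from rig import env
def f(d): return d["color"].shape[0]/2/np.tan(np.radians(d["fov_y"]/2))
def cloud(d):
    z=d["range_z"]; v,u=np.mgrid[:z.shape[0],:z.shape[1]]
    F=f(d); P=np.stack([(u-d["cx"])/F*z,(v-d["cy"])/F*z,z],-1)
    W=(P-d["t"])@d["R"]; W[z==0]=np.nan; return W
def pix2plane(d,u,v,h):
    r=np.array([(u-d["cx"])/f(d),(v-d["cy"])/f(d),1])@d["R"]; c=-d["R"].T@d["t"]
    return c+r*(h-c[2])/r[2]
def proj(d,X):
    c=d["R"]@np.asarray(X)+d["t"]; return c[:2]/c[2]*f(d)+[d["cx"],d["cy"]]
E
python3 - <<'E'
from h import *
t=env.get_image("top"); s=env.get_image("side")
a=cv2.resize(t["color"][175:285,140:290],None,fx=4,fy=4,interpolation=2)
b=cv2.resize(s["color"][210:310,180:310],None,fx=5,fy=5,interpolation=2)
c=cv2.resize(t["color"][170:265,325:425],None,fx=6,fy=6,interpolation=2)
cv2.imwrite("pics/ca.png",a);cv2.imwrite("pics/cb.png",b);cv2.imwrite("pics/cc.png",c)
W=cloud(t)
for n,(u,v) in dict(tall=(170,204),mid=(213,206),short=(257,210),ora=(232,263),mount=(383,214),block=(235,230)).items(): print(n,W[v-1:v+2,u-1:u+2].reshape(-1,3).mean(0).round(4))
E
```

```text
tall [0.5803 0.2934 0.1027]
mid [0.5768 0.2002 0.1031]
short [0.572  0.105  0.0719]
ora [0.4539 0.1582 0.0863]
mount [ 0.5642 -0.1736  0.087 ]
block [0.5294 0.1554 0.0305]
```

View pics/ca.png

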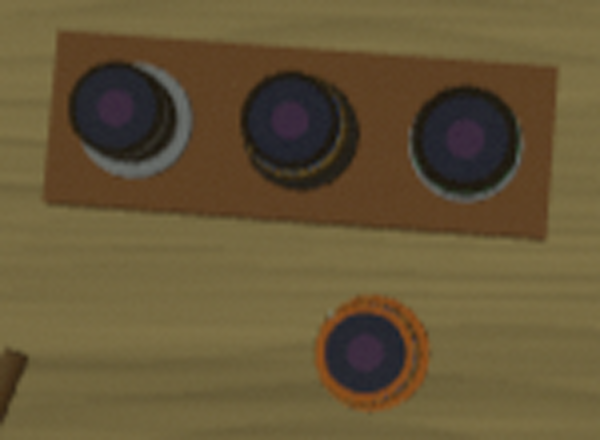

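View pics/cb.png

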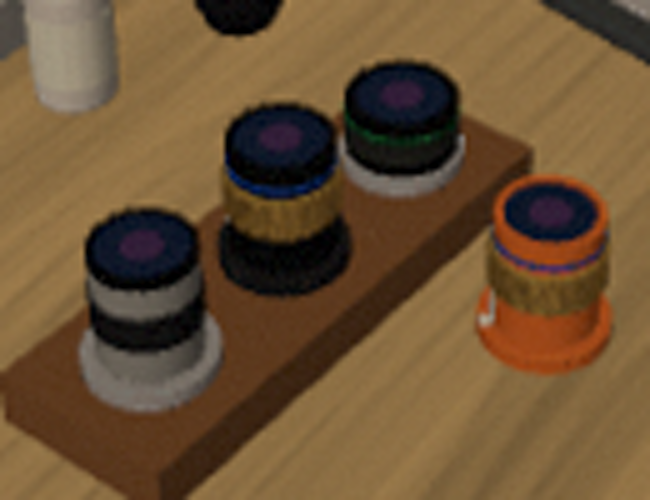

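View pics/cc.png

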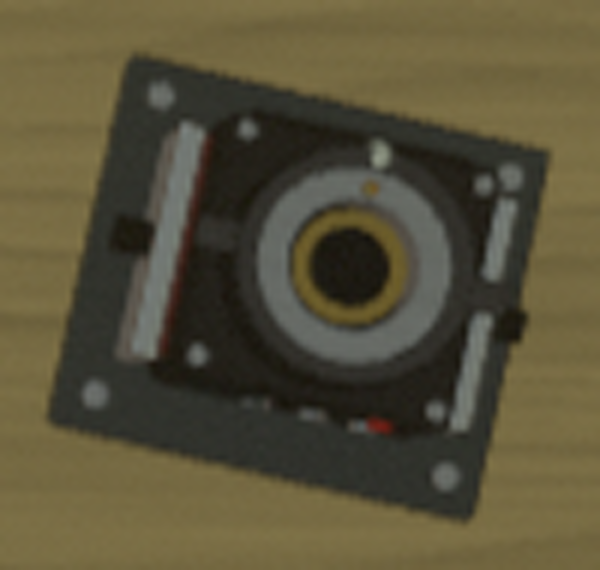

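The middle lens is the only one with a black barrel, brass ring and black flange, so that is the target. The mount dot is near (388,196) and the pin near (387,201). Next I measure precisely.

```bash
cat > m.py <<'E'
from h import *
t=env.get_image("top"); s=env.get_image("side")
for nm,d in (("top",t),("side",s)):
    W=cloud(d)
    xy=W[...,:2]
    # lens top
    m=(abs(W[...,2]-.102)<.004)&(np.hypot(W[...,0]-.5768,W[...,1]-.200)<.035)
    p=W[m]; (cx,cy),r=cv2.minEnclosingCircle(p[:,:2].astype(np.float32)); print(nm,"lens top n",m.sum(),"mean",p.mean(0).round(4),"mec",round(cx,4),round(cy,4),round(r,4))
    m=(abs(W[...,2]-.108)<.0045)&(np.hypot(W[...,0]-.565,W[...,1]+.173)<.05)
    p=W[m]; (cx,cy),r=cv2.minEnclosingCircle(p[:,:2].astype(np.float32)); print(nm,"mount n",m.sum(),"mean",p.mean(0).round(4),"mec",round(cx,4),round(cy,4),round(r,4), "z pct",np.percentile(p[:,2],[10,50,90]).round(4))
    # white dot search
    c=d["color"].astype(int)
dd=pix2plane(t,325+379.5/6-.5+.08,170+153.5/6-.5+.08,.110); pp=pix2plane(t,325+371/6-.42,170+187/6-.42,.1105)
print("dot",dd,"pin",pp)
# seat circle in colour: bright grey ring
g=t["color"][170:265,325:425]; hsv=cv2.cvtColor(g,cv2.COLOR_BGR2HSV)
mk=((hsv[...,1]<40)&(hsv[...,2]>95)).astype(np.uint8)
n,l,st,ce=cv2.connectedComponentsWithStats(mk); i=1+np.argmax(st[1:,4]); print(st[i],ce[i])
cn,_=cv2.findContours((l==i).astype(np.uint8),0,1); k=max(cn,key=len)[:,0]
e=cv2.fitEllipse(k.astype(np.float32)); print(e)
o=pix2plane(t,e[0][0]+325,e[0][1]+170,.106); print("seat centre",o)
for a in (dd,pp): v=(a-o)[:2]; print(np.hypot(*v),np.degrees(np.arctan2(v[1],v[0])))
E
python3 m.py
```

```text
top lens top n 423 mean [0.5788 0.2023 0.1027] mec 0.5791 0.2026 0.0269
top mount n 815 mean [ 0.5623 -0.171   0.1082] mec 0.5614 -0.1723 0.0498 z pct [0.1049 0.1082 0.1114]
side lens top n 281 mean [0.5782 0.2049 0.1037] mec 0.5801 0.2024 0.0282
side mount n 290 mean [ 0.5618 -0.169   0.1086] mec 0.5608 -0.1713 0.049 z pct [0.1057 0.1086 0.1115]
dot [ 0.60335461 -0.17938778  0.11      ] pin [ 0.5910509  -0.17604645  0.1105    ]
[ 43  29  32  31 355] [58.68450704 43.9943662 ]
((58.563838958740234, 43.76171112060547), (29.85956382751465, 31.005413055419922), 117.65630340576172)
seat centre [ 0.56303175 -0.17054837  0.106     ]
0.04128035660309808 -12.364563868806055
0.028553482048995694 -11.101856929010628
```

```bash
python3 - <<'E'
from h import *
o=env.observe();w=env.get_image("wrist")
T=o["tool_rot"];p=o["position"]
c=-w["R"].T@w["t"]
print("cam in tool",T.T@(c-p)*1000); print("axes cam in tool\n",(w["R"]@T).round(3))
print("time",o["time_s"])
for tgt in ([.579,.2025],[.65,.2025]): print(T.T@(np.array([*tgt,.25])-p)*1000)
E
```

```text
cam in tool [  83.1456469     1.19963178 -141.90221498]
axes cam in tool
 [[ 0.001  1.     0.001]
 [-0.946  0.001 -0.324]
 [-0.324 -0.     0.946]]
time 0.35
[ 608.80317965 -475.0817538   -18.64928356]
[ 672.4609612  -443.63836354  -18.65689469]
```

```bash
python3 -m inch '85 40 -30 -40 0;85 90 -70 -50 0;85 140 -110 -50 0;85 190 -150 -50 0;85 240 -185 -50 0;85 290 -225 -50 0;85 340 -265 -50 0;85 390 -305 -50 0;85 440 -345 -50 0;85 490 -383 -50 0'; python3 -m inch '85 45 -35 10 0;85 90 -70 20 0;85 119 -92 30 0;85 119 -92 30 0;85 119 -92 30 0;85 119 -92 30 0'
python3 - <<'E'
from h import *
w=env.get_image("wrist"); cv2.imwrite("pics/w1.png",w["color"]); print(env.observe()["position"])
E
```

```text
time_s: 1.65
position: [0.5087, 0.059, 0.2815]
tool_rot: [[0.897, 0.443, 0.001], [0.443, -0.897, -0.0], [0.0, 0.0, -1.0]]
ft_force: [1.2, -0.4, 0.5]
grip_width: 0.0853
time_s: 2.4
position: [0.574, 0.1911, 0.252]
tool_rot: [[0.897, 0.442, 0.001], [0.442, -0.897, -0.0], [0.001, 0.0, -1.0]]
ft_force: [-0.6, 0.4, -0.0]
grip_width: 0.0854
[0.57402995 0.19117002 0.25200489]
```

View pics/w1.png

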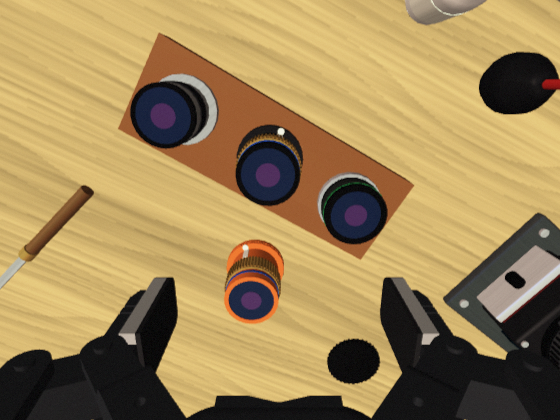

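The white dot on the target's flange is visible at (281,132), and the lens top centre is at about (268,172). I compute its pose from this.

```bash
cat > n.py <<'E'
from h import *
w=env.get_image("wrist"); W=cloud(w); o=env.observe()
m=(abs(W[...,2]-.102)<.003)&(np.hypot(W[...,0]-.579,W[...,1]-.2025)<.04)
k=np.argwhere(m)[:,::-1].astype(np.float32)
cn,_=cv2.findContours(m.astype(np.uint8),0,1); e=cv2.fitEllipse(cv2.convexHull(max(cn,key=len))); print(e)
top=pix2plane(w,*e[0],.102); print("top",top,W[m].mean(0),m.sum())
g=w["color"].min(-1)[120:145,268:295]; n,l,s,c=cv2.connectedComponentsWithStats((g>150).astype(np.uint8)); print(s,c)
i=1+np.argmax(s[1:,4]); d=pix2plane(w,268+c[i][0],120+c[i][1],.040); print("dot",d)
v=(d-top)[:2]; print("r,ang",np.hypot(*v),np.degrees(np.arctan2(*v[::-1])))
# check with known mount seat from wrist? block long edge yaw
T=o["tool_rot"];p=o["position"]; print("tool yaw",np.degrees(np.arctan2(T[1,0],T[0,0])),"q",o["q"],"shift to lens",(T.T@(np.array([top[0],top[1],.074])-p)*1000).round(1))
E
python3 n.py
```

```text
((267.6738586425781, 173.25962829589844), (63.4193115234375, 64.52654266357422), 99.40350341796875)
top [0.58116874 0.20328896 0.102     ] [0.58107529 0.20324564 0.10218005] 3224
[[  0   0  27  25 635]
 [ 10   8   7   7  40]] [[13.02204724 12.05669291]
 [12.65       11.1       ]]
dot [0.609877 0.205173 0.04    ]
r,ang 0.02877001527299223 3.7547771162960495
tool yaw 26.22184873512965 q [ 7.23352469e+00  2.67539821e+01  6.28054431e+01 -2.60234343e-03
  9.03978452e+01  7.10116626e+01] shift to lens [ 11.6  -7.7 177.9]
```

```bash
python3 -m inch '85 11 -8 30 0;85 11 -8 60 0;85 11 -8 90 0;85 11 -8 90 0;85 11 -8 90 0'
python3 - <<'E'
from h import *
w=env.get_image("wrist"); cv2.imwrite("pics/w2.png",w["color"])
W=cloud(w)
for z,r in((.102,.04),):
    m=(abs(W[...,2]-z)<.003)&(np.hypot(W[...,0]-.580,W[...,1]-.203)<r)
    cn,_=cv2.findContours(m.astype(np.uint8),0,1); e=cv2.fitEllipse(cv2.convexHull(max(cn,key=len)));t=pix2plane(w,*e[0],z); print(e,t)
o=env.observe(); print((o["tool_rot"].T@(t-o["position"])*1000).round(1),o["position"])
E
```

```text
time_s: 3.12
position: [0.581, 0.2039, 0.1629]
tool_rot: [[0.897, 0.443, 0.002], [0.443, -0.897, 0.0], [0.002, 0.001, -1.0]]
ft_force: [0.1, -0.7, 0.4]
grip_width: 0.0846
((277.4687194824219, 227.29156494140625), (83.48516845703125, 88.20695495605469), 89.6020736694336) [0.58141533 0.2034045  0.102     ]
[-0.2  0.7 61.1] [0.58109738 0.20403295 0.16310303]
```

View pics/w2.png

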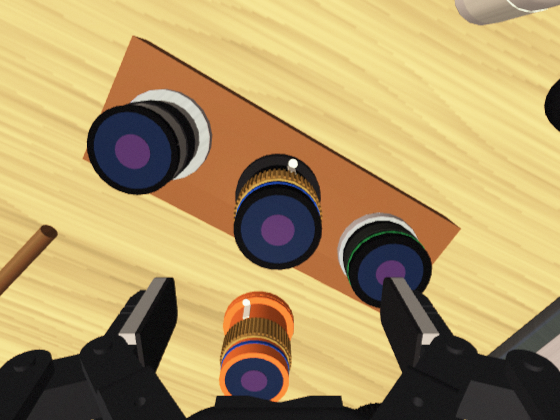

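Gripper is centred over the lens to within 1 mm. Now I lower to the ring and close.

```bash
python3 -m inch '85 0 0.5 30 0;85 0 0.5 60 0;85 0 0.5 85 0;85 0 0.5 105 0;85 0 0.5 112 0;85 0 0.5 112 0;85 0 0.5 112 0' 60;  python3 -m inch '50 0 0 0 0;50 0 0 0 0;50 0 0 0 0;50 0 0 0 0;50 0 0 0 0;50 0 0 0 0;50 0 0 0 0'
python3 - <<'E'
from h import *
w=env.get_image("wrist"); cv2.imwrite("pics/w3.png",w["color"]);print(env.observe())
s=env.get_image("side"); cv2.imwrite("pics/s3.png",cv2.resize(s["color"][170:330,140:340],None,fx=4,fy=3.75))
E
```

```text
time_s: 4.05
position: [0.5813, 0.2038, 0.0506]
tool_rot: [[0.897, 0.443, 0.002], [0.443, -0.897, 0.0], [0.002, 0.001, -1.0]]
ft_force: [0.3, 0.1, 0.9]
grip_width: 0.0846
time_s: 4.92
position: [0.5809, 0.2038, 0.0502]
tool_rot: [[0.897, 0.443, 0.001], [0.443, -0.897, 0.0], [0.001, 0.0, -1.0]]
ft_force: [-1.3, -1.2, 6.0]
grip_width: 0.0547
{'time_s': 4.975, 'q': array([ 8.32398671e+00,  3.81993219e+01,  7.74036938e+01, -2.52075272e-04,
        6.43206913e+01,  7.20371182e+01]), 'qvel': array([ 0.03684846,  0.00097321,  0.01856938, -0.06609417,  0.02337776,
        0.02291249]), 'joint_efforts': array([-2.29147822e-01, -5.13710046e+01, -1.77412713e+01,  1.11358595e-02,
       -3.29256607e-01, -1.19020764e-02]), 'position': array([0.58095335, 0.20375031, 0.05020916]), 'tool_rot': array([[ 8.96586276e-01,  4.42867149e-01,  1.31810949e-03],
       [ 4.42867302e-01, -8.96587150e-01,  1.88847749e-04],
       [ 1.26543449e-03,  4.14429294e-04, -9.99999113e-01]]), 'ft_force': array([-1.82688559, -0.01979757,  4.93327401]), 'wrist_torque': array([-0.02483726,  0.20642972,  0.0220763 ]), 'grip_width': 0.054755960105674885}
```

View pics/w3.png

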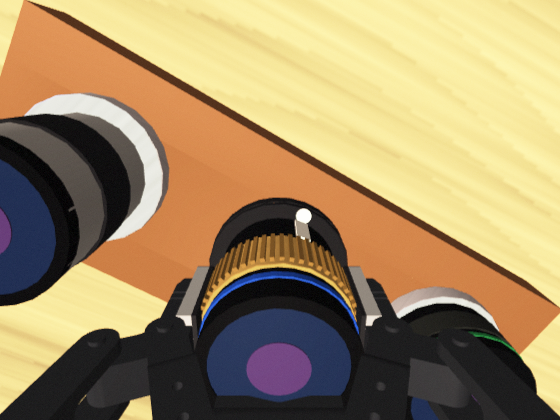

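View pics/s3.png

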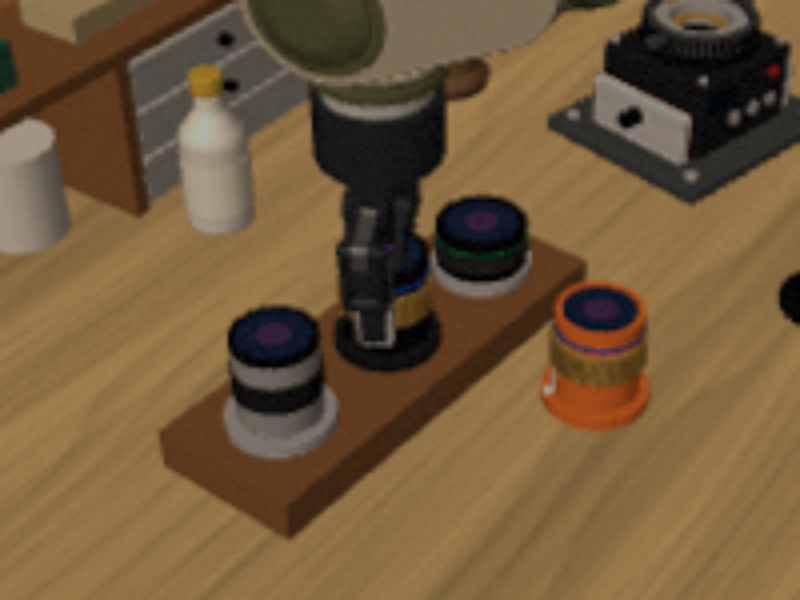

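The ring is held at 54.8 mm with the pads on brass. The dot is visible at (303,216). I remeasure its angle and then lift.

```bash
python3 - <<'E'
from h import *
w=env.get_image("wrist"); o=env.observe();T=o["tool_rot"];p=o["position"]
g=w["color"].min(-1); n,l,s,c=cv2.connectedComponentsWithStats((g[205:228,290:315]>170).astype(np.uint8)); print(s,c)
i=1+np.argmax(s[1:,4]); u=290+s[i][0]+3+ (s[i][2]-7)/2; 
d=pix2plane(w,303,215.5,.040); q=T.T@(d-p)*1000; print(d,q, np.degrees(np.arctan2(q[1],q[0])))
E
python3 -m inch '50 0 0 -3 0;50 0 0 -10 0;50 0 0 -22 0;50 0 0 -40 0;50 0 0 -65 0;50 0 0 -90 0;50 0 0 -115 0;50 0 0 -125 0;50 0 0 -125 0'
```

```text
[[  0   0  25  23 395]
 [  6   4  15  15 174]
 [  5  16   1   5   5]
 [  6  22   1   1   1]] [[11.54936709 11.08860759]
 [13.25862069 10.53448276]
 [ 5.         18.        ]
 [ 6.         22.        ]]
[0.61008714 0.20455654 0.04      ] [26.47154182 12.19239546 10.22635913] 24.730089013041415
time_s: 6.2
position: [0.5807, 0.2037, 0.1747]
tool_rot: [[0.897, 0.443, 0.001], [0.443, -0.897, 0.0], [0.001, 0.0, -1.0]]
ft_force: [0.3, -1.2, -3.6]
grip_width: 0.0548
```

Lens is lifted straight out. I carry it to a spot 95 mm short of the mount so the wrist camera can see the mount, turning the dot to its angle on the way.

```bash
python3 -m inch '50 -20 23 0 1;50 -50 57 0 3;50 -84 96 0 5;50 -118 135 0 7;50 -153 174 0 9;50 -187 213 0 11;50 -220 250 0 13;50 -248 282 0 14;50 -265 301 0 14.5;50 -269 306 0 14.5'; python3 -m inch '50 0 0 0 0;50 0 0 0 0'
cat > k.py <<'E'
from h import *
w=env.get_image("wrist"); cv2.imwrite("pics/w4.png",w["color"]);o=env.observe();print(o["position"],o["ft_force"],o["q"])
E
python3 k.py
```

```text
time_s: 7.45
position: [0.4742, -0.1908, 0.1734]
tool_rot: [[0.979, 0.202, -0.002], [0.202, -0.979, 0.001], [-0.001, -0.001, -1.0]]
ft_force: [0.6, 0.2, -2.0]
grip_width: 0.0546
time_s: 7.7
position: [0.4751, -0.1888, 0.1741]
tool_rot: [[0.979, 0.205, -0.0], [0.205, -0.979, 0.001], [-0.0, -0.001, -1.0]]
ft_force: [0.9, 0.4, -2.5]
grip_width: 0.0547
[ 0.47514169 -0.18883698  0.17417401] [ 0.38636626 -0.46604965 -2.83711021] [-3.49644044e+01  2.09164830e+01  8.59089499e+01  8.08001216e-03
  7.32008393e+01  4.31682948e+01]
```

View pics/w4.png

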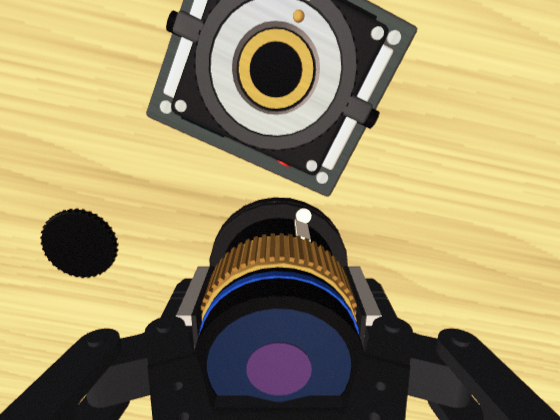

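The mount is at about (276,66), pin at (298,15), locking ring ears at (180,22) and (366,113). The lens is unchanged in the grip, with its dot still at (303,216).

```bash
cat > k2.py <<'E'
from h import *
w=env.get_image("wrist"); o=env.observe();T=o["tool_rot"];p=o["position"]; c=w["color"]
hsv=cv2.cvtColor(c,cv2.COLOR_BGR2HSV)
# seat edge: bright low-sat blob
mk=((hsv[...,1]<60)&(hsv[...,2]>120)).astype(np.uint8); mk[160:]=0
n,l,s,ce=cv2.connectedComponentsWithStats(mk); i=l[100,240] or l[66,225]; print(s[i])
cn,_=cv2.findContours((l==i).astype(np.uint8),0,1); k=cv2.convexHull(max(cn,key=len)); k=k[k[:,0,1]>2]
e=cv2.fitEllipse(k); m=pix2plane(w,*e[0],.106); print("seat",e,m)
# inner bore (sprung yellow ring) outer edge
W=cloud(w); mm=(np.hypot(W[...,0]-m[0],W[...,1]-m[1])<.0365)&(abs(W[...,2]-.106)<.0025); print("seat z",np.median(W[mm][:,2]))
g=((hsv[...,0]>15)&(hsv[...,0]<32)&(hsv[...,1]>110)).astype(np.uint8)[5:28,286:312]
n,l,s,ce=cv2.connectedComponentsWithStats(g); i=1+np.argmax(s[1:,4]); pp=ce[i]+[286,5]; print("pinpx",pp,s[i])
P=pix2plane(w,*pp,.110); v=(P-m)[:2]; print("pin",P,np.hypot(*v),"ang",np.degrees(np.arctan2(v[1],v[0])))
yd=pix2plane(w,180,22,.108)-pix2plane(w,366,113,.108); print("ears",np.hypot(*yd[:2]),np.degrees(np.arctan2(yd[1],yd[0]))-90)
d=pix2plane(w,303,215.5,.040+p[2]-.0502); q=T.T@(d-p)*1000; print("lens dot tool",q)
print("tool yaw",np.degrees(np.arctan2(T[1,0],T[0,0])),"shift",T.T@(m-p)*1000)
x=T.T@(np.array([.5635,-.1705,.106])-p)*1000; print("top-cam est shift",x)
E
python3 k2.py
```

```text
[ 211    0  130  136 8112]
seat ((275.4050598144531, 65.21205139160156), (130.16680908203125, 139.67140197753906), 178.84193420410156) [ 0.56499296 -0.16947718  0.106     ]
seat z 0.10526915942444248
pinpx [297.88785047  15.61682243] [  7   5  11  12 107]
pin [ 0.59029629 -0.17594679  0.11      ] 0.026117318655964096 ang -14.342246963740642
ears 0.10981390555361757 -12.695380834047128
lens dot tool [26.79315241 12.21650459 10.19582741]
tool yaw 11.863156882531735 shift [91.90343279 -0.55230751 68.26391706]
top-cam est shift [90.23209727  0.14175432 68.26385092]
```

Lens dot bears about −12.5° and the mount dot −12.6° (mean of four cues: −11.1, −12.4, −14.3, −12.7), so they already line up. I go over the mount and lower it to the bore's mouth.

```bash
python3 -m inch '50 15 0 0 0;50 40 0 0 0;50 65 0 0 0;50 83 -0.5 0 0;50 92 -0.5 0 0;50 92 -0.5 0 0;50 92 -0.5 10 0;50 92 -0.5 20 0;50 92 -0.5 28 0;50 92 -0.5 28 0'
python3 - <<'E'
from h import *
w=env.get_image("wrist"); cv2.imwrite("pics/w5.png",w["color"]);o=env.observe();print(o["position"],o["ft_force"],o["q"])
s=env.get_image("side"); cv2.imwrite("pics/s5.png",cv2.resize(s["color"][120:240,240:400],None,fx=5,fy=5,interpolation=2))
E
```

```text
time_s: 9.05
position: [0.5645, -0.1705, 0.1455]
tool_rot: [[0.979, 0.204, -0.001], [0.204, -0.979, 0.001], [-0.001, -0.001, -1.0]]
ft_force: [-0.1, 1.9, -3.5]
grip_width: 0.0546
[ 0.56479327 -0.17057683  0.14609349] [-0.04169295 -0.66075875 -3.38439937] [-2.82924818e+01  2.98557834e+01  7.55192191e+01 -7.09026551e-04
  7.46568422e+01  4.99285875e+01]
```

View pics/w5.png

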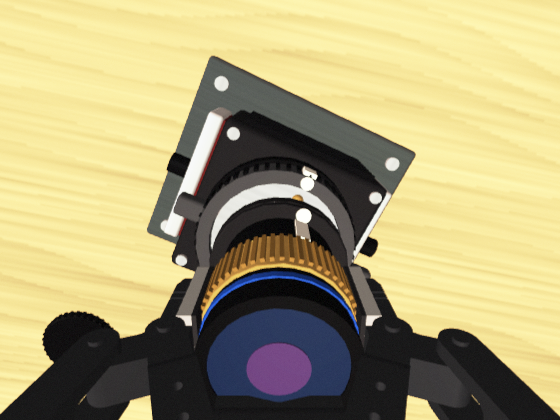

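View pics/s5.png

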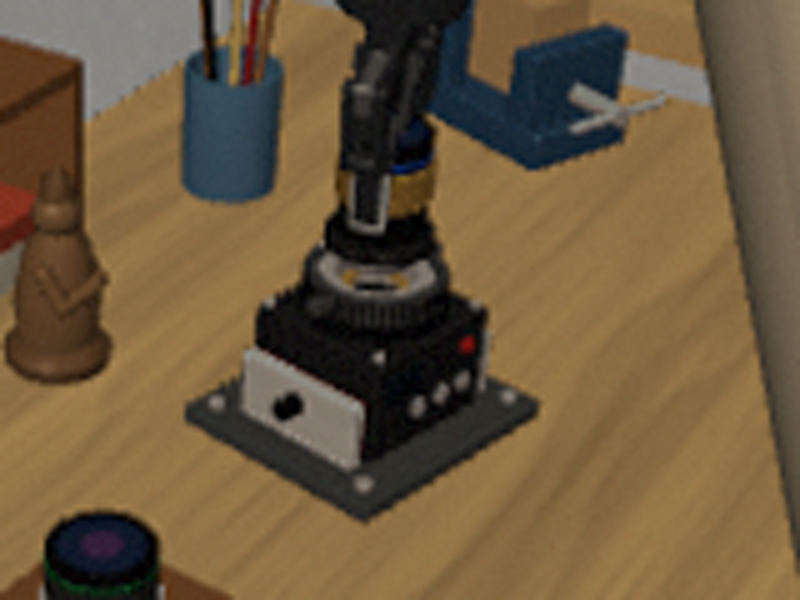

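The mount's white dot (307,184), the pin (298,199) and the lens dot (303,216) are in line, and the foot hangs over the bore. I'll check the numbers.

```bash
python3 - <<'E'
from h import *
w=env.get_image("wrist"); o=env.observe();T=o["tool_rot"];p=o["position"]
a=pix2plane(w,307,183.5,.110); b=pix2plane(w,303,215.5,.040+p[2]-.0502)
for n,x in(("mount dot",a),("lens dot",b)):
    q=T.T@(x-p)*1000; print(n,q.round(1),np.degrees(np.arctan2(q[1],q[0])))
print(w["color"][176:192:3,300:316:3].min(-1))
cv2.imwrite("pics/w5c.png",cv2.resize(w["color"][150:260,200:370],None,fx=4.5,fy=4.5,interpolation=2))
E
```

```text
mount dot [34.3 15.8 36.7] 24.71271054331899
lens dot [26.8 12.3 10.2] 24.60464920049331
[[ 87  69 187 247 247 247]
 [ 92 249 253 252 156 171]
 [243 252 252 252 250  79]
 [245 252 252 253 250  91]
 [127 252 252 253 120  89]
 [230 230 174  91  90  89]]
```

View pics/w5c.png

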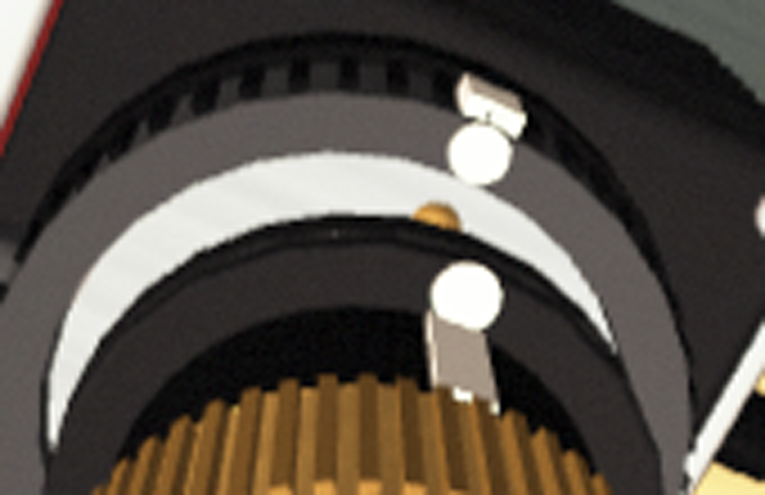

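Dots agree to 0.1° (24.7 against 24.6 in the tool frame). The dot radii suggest the lens sits about 1–2 mm too far out, so I shift back 1 mm and lower while watching the force.

```bash
python3 -m inch '50 -1 -0.4 0 0;50 -1 -0.4 3 0;50 -1 -0.4 6 0;50 -1 -0.4 6 0'; python3 -m inch '50 0 0 2 0;50 0 0 4 0;50 0 0 5 0;50 0 0 5 0';python3 -m inch '50 0 0 1 0;50 0 0 2 0;50 0 0 2 0'
```

```text
time_s: 9.7
position: [0.5637, -0.1703, 0.1399]
tool_rot: [[0.979, 0.204, -0.001], [0.204, -0.979, 0.0], [-0.001, -0.0, -1.0]]
ft_force: [0.4, 0.4, -2.3]
grip_width: 0.0547
time_s: 10.2
position: [0.5639, -0.1703, 0.1352]
tool_rot: [[0.979, 0.204, -0.0], [0.204, -0.979, 0.0], [-0.0, -0.0, -1.0]]
ft_force: [-0.4, -0.3, -3.3]
grip_width: 0.0545
time_s: 10.58
position: [0.5639, -0.1703, 0.1334]
tool_rot: [[0.979, 0.204, 0.0], [0.204, -0.979, 0.0], [0.0, 0.0, -1.0]]
ft_force: [0.0, -0.2, -2.5]
grip_width: 0.0544
```

```bash
python3 -m inch '50 0 0 0.7 0;50 0 0 1.4 0;50 0 0 1.4 0'; python3 -m inch '50 0 0 0.7 0;50 0 0 1.4 0;50 0 0 1.4 0'; python3 -m inch '50 0 0 0.3 0;50 0 0 0.6 0;50 0 0 0.6 0'
```

```text
time_s: 10.95
position: [0.5639, -0.1704, 0.1321]
tool_rot: [[0.979, 0.204, 0.0], [0.204, -0.979, -0.0], [0.0, 0.0, -1.0]]
ft_force: [-1.0, 0.8, 0.9]
grip_width: 0.0547
time_s: 11.32
position: [0.5639, -0.1704, 0.1307]
tool_rot: [[0.979, 0.204, 0.0], [0.204, -0.979, -0.0], [0.0, 0.0, -1.0]]
ft_force: [-0.4, 1.7, 2.3]
grip_width: 0.0547
time_s: 11.7
position: [0.5639, -0.1704, 0.1303]
tool_rot: [[0.979, 0.204, 0.0], [0.204, -0.979, -0.0], [0.0, 0.0, -1.0]]
ft_force: [-2.7, 1.6, 5.5]
grip_width: 0.0547
```

```bash
python3 -m inch '50 0 0 0.5 0;50 0 0 0.5 0'; python3 -m inch '50 0 0 0.5 0;50 0 0 0.5 0'
```

```text
time_s: 11.95
position: [0.564, -0.1704, 0.1301]
tool_rot: [[0.979, 0.204, 0.001], [0.204, -0.979, -0.0], [0.001, 0.001, -1.0]]
ft_force: [-2.8, 1.0, 7.3]
grip_width: 0.0546
time_s: 12.2
position: [0.564, -0.1704, 0.1299]
tool_rot: [[0.979, 0.204, 0.001], [0.204, -0.979, -0.001], [0.001, 0.001, -1.0]]
ft_force: [-4.4, 2.8, 9.7]
grip_width: 0.0546
```

Lens rests on the pin with about 10 N total. I turn clockwise.

```bash
python3 -m inch '50 0 0 0 2;50 0 0 0 5;50 0 0 0 8;50 0 0 0 11;50 0 0 0 14;50 0 0 0 17;50 0 0 0 19;50 0 0 0 20'; python3 -m inch '50 0 0 0 1.5;50 0 0 0 3;50 0 0 0 3'
```

```text
time_s: 13.2
position: [0.5647, -0.1705, 0.1299]
tool_rot: [[0.99, -0.143, 0.003], [-0.143, -0.99, -0.001], [0.003, 0.001, -1.0]]
ft_force: [0.0, 0.5, 8.0]
grip_width: 0.0545
time_s: 13.58
position: [0.5647, -0.1706, 0.1296]
tool_rot: [[0.981, -0.195, 0.003], [-0.195, -0.981, -0.001], [0.003, 0.0, -1.0]]
ft_force: [1.0, 1.1, 5.8]
grip_width: 0.0551
```

```bash
python3 -m inch '50 0 0 0.7 0;50 0 0 0.7 0'; python3 - <<'E'
from h import *
w=env.get_image("wrist"); cv2.imwrite("pics/w6.png",w["color"]);o=env.observe();print(o["position"],o["ft_force"],o["wrist_torque"])
E
```

```text
time_s: 13.82
position: [0.5647, -0.1706, 0.1292]
tool_rot: [[0.981, -0.195, 0.003], [-0.195, -0.981, -0.001], [0.003, 0.0, -1.0]]
ft_force: [-0.0, 1.6, 7.3]
grip_width: 0.0549
[ 0.56466708 -0.17058131  0.1292001 ] [-0.29351688  1.02243517  7.3208383 ] [ 0.25489465 -0.05720434 -0.07125545]
```

View pics/w6.png

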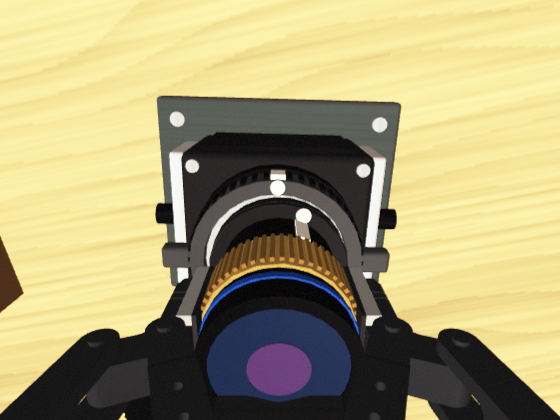

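The lens turns with the grip: its dot is still at (303,216), and the mount dot is now at (278,187). I continue in small steps.

```bash
for i in 1; do :; done; python3 -m inch '50 0 0 0 1.5;50 0 0 0 3;50 0 0 0 3'; python3 -m inch '50 0 0 0 1.5;50 0 0 0 3;50 0 0 0 3'; python3 -m inch '50 0 0 0 1.5;50 0 0 0 3;50 0 0 0 3'
```

```text
time_s: 14.25
position: [0.5643, -0.1706, 0.1286]
tool_rot: [[0.969, -0.246, 0.001], [-0.246, -0.969, -0.001], [0.002, 0.0, -1.0]]
ft_force: [0.8, -0.4, 4.4]
grip_width: 0.0544
time_s: 14.62
position: [0.5639, -0.1705, 0.1282]
tool_rot: [[0.955, -0.296, 0.0], [-0.296, -0.955, -0.0], [0.0, 0.0, -1.0]]
ft_force: [0.9, 0.4, 4.1]
grip_width: 0.0548
time_s: 15.0
position: [0.5638, -0.1704, 0.1282]
tool_rot: [[0.938, -0.346, -0.0], [-0.346, -0.938, 0.0], [-0.0, 0.0, -1.0]]
ft_force: [0.7, -1.6, 4.4]
grip_width: 0.0543
```

Force at 26–32° matches spring minus weight (≈4.5 N) with no pin load, which suggests the keyway is over the pin. I test by pushing 1 mm.

```bash
python3 -m inch '50 0 0 0.5 0;50 0 0 1 0;50 0 0 1 0'; python3 - <<'E'
from h import *
o=env.observe();print(o["position"],o["ft_force"],o["wrist_torque"])
E
```

```text
time_s: 15.38
position: [0.5638, -0.1704, 0.1272]
tool_rot: [[0.938, -0.345, -0.0], [-0.345, -0.938, -0.0], [-0.0, 0.0, -1.0]]
ft_force: [0.4, -1.4, 5.2]
grip_width: 0.0545
[ 0.56381393 -0.17035106  0.12723538] [ 0.35431631 -1.44762758  5.17001444] [-0.15551924  0.08090522 -0.0484103 ]
```

It moved 1 mm with only spring resistance, so it is in the keyway. Now push home.

```bash
python3 -m inch '50 0 0 0.5 0;50 0 0 1 0;50 0 0 1 0';  python3 -m inch '50 0 0 0.5 0;50 0 0 1 0;50 0 0 1 0'; python3 -m inch '50 0 0 0.5 0;50 0 0 1 0;50 0 0 1 0'
```

```text
time_s: 15.75
position: [0.5638, -0.1703, 0.1263]
tool_rot: [[0.938, -0.345, -0.0], [-0.345, -0.938, -0.0], [0.0, 0.0, -1.0]]
ft_force: [0.2, -1.7, 5.1]
grip_width: 0.0548
time_s: 16.12
position: [0.5639, -0.1704, 0.1262]
tool_rot: [[0.938, -0.345, 0.001], [-0.345, -0.938, -0.001], [0.001, 0.0, -1.0]]
ft_force: [-1.8, 0.1, 11.9]
grip_width: 0.0546
time_s: 16.5
position: [0.564, -0.1704, 0.1261]
tool_rot: [[0.938, -0.345, 0.002], [-0.345, -0.938, -0.001], [0.002, 0.0, -1.0]]
ft_force: [-4.5, 1.8, 18.1]
grip_width: 0.0546
```

```bash
python3 -m inch '50 0 0 0 0;50 0 0 0 0;50 0 0 0 0;50 0 0 0 0'; python3 - <<'E'
from h import *
w=env.get_image("wrist"); cv2.imwrite("pics/w7.png",w["color"]);o=env.observe();print(o["position"],o["ft_force"],o["wrist_torque"],o["grip_width"])
s=env.get_image("side"); cv2.imwrite("pics/s7.png",s["color"])
a=cv2.resize(s["color"][120:240,240:400],None,fx=3,fy=3,interpolation=2);b=cv2.resize(w["color"][140:270,190:370],None,fx=2.5,fy=2.77,interpolation=2)[:360]
b=cv2.resize(b,(320,360)); cv2.imwrite("pics/j7.png",np.hstack([a,b]))
t=env.get_image("top"); cv2.imwrite("pics/t7.png",t["color"])
E
```

```text
time_s: 17.0
position: [0.564, -0.1704, 0.1261]
tool_rot: [[0.938, -0.345, 0.002], [-0.345, -0.938, -0.001], [0.002, 0.0, -1.0]]
ft_force: [-4.4, 1.0, 17.7]
grip_width: 0.0546
[ 0.56397586 -0.17038012  0.12609551] [-5.35906772  0.8887799  18.65482863] [ 0.07103861  0.79204653 -0.08802733] 0.05464031643925155
```

View pics/j7.png

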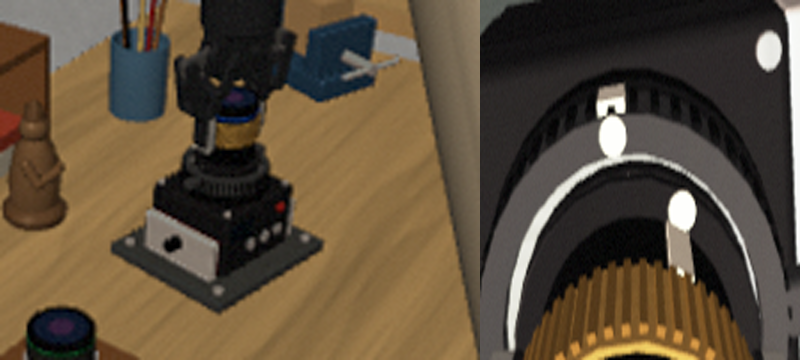

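View pics/t7.png

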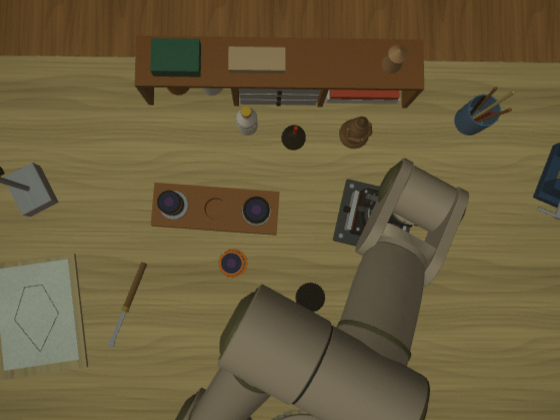

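The flange sits inside the locking ring and is level. The seat at (213,209) in the block is empty and every other object is where it was. The force is steady at about 18 N, so I hand in.

```bash
python3 - <<'E'
from rig import env
env.close_job(); o=env.observe(); print(o["time_s"],o["position"],o["ft_force"],o["grip_width"])
E
```

```text
the job is handed in; nothing more can be done
the job is handed in; nothing more can be done
```

The macro lens is fully home in the camera mount. I handed the job in at about 17 s with the gripper still on the brass ring and pressing it down.

- **Placing:** I lifted the lens straight out of the middle seat and lowered it into the mount with its dot at the mount's dot, matching to about 0.1° in the wrist camera. I pressed it lightly on the index pin and turned it clockwise. At about 26–32° the pin load vanished, leaving only the spring, and I pushed it home.
- **Last checks:** The tool stopped at 126.1 mm, against 126.2 mm predicted from the pick height. The wrist read a steady 18 N or so net upward force, the grip stayed at 54.6 mm, and the flange looked level inside the locking ring. The top picture shows the other lenses and everything else in their original places.
- **What disagreed:**
  - The cameras differed by about 2 mm on where the mount is, so I shifted the lens 1 mm as a compromise.
  - The four readings of the mount's angle ran from −11.1° to −14.3°.
  - A side force of about 5 N remained while holding.
  - I turned to 32° although the drop was felt from about 26°, so the keyway may sit off-centre on the pin. It still seated fully.
  - No state could be read after hand-in.

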